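# Hang the collet holder in its ring bracket

### The job

Take the collet holder (the toolholder with the slim, tall head) out of the wooden rack and hang it in the ring bracket with the smaller eye: put its shank down through the eye until its flange rests on the ring, and let go only when the flange is down on the ring or almost so. Leave the wide-headed milling holder standing in the rack as it is.

Things in the scene. Friction and masses are not known exactly. Their poses are not given: they have to be found in the camera images.
- collet_head (a point): Centre of the head of the upright steel collet holder (0.35 to 0.65 kg). Head: cylinder 28 mm across, 46 mm tall (point half-way up it). Below it a round flange 52 mm across, 6 mm thick, its underside 29 mm below the point; then a straight shank 20 mm across, 80 mm long, its last 12 mm tapering to 8 mm (tip 109 mm below the point). z runs up the axis. It stands in either hole of the rack.
- mill_head (a point): Centre of the head of the milling holder, to be left alone in the rack's other hole, 100 mm from the collet holder. Same flange, but a wide squat head 52 mm across and 32 mm tall; the point is half-way up the head, 22 mm above the flange's underside. z runs up.
- rack: Dark wooden open stand, 110 mm (x) by 220 mm (y), 100 mm tall; does not move. Origin: centre of its underside, z up. Its top board has two loose 27 mm holes on its y axis, at y = -50 and +50 mm, one tool in each, shank down, flange resting on the board.
- narrow_eye (a point): Centre of the smaller eye, at its ring's top face, 110 mm above the bench. Fixed grey bracket: level ring 10 mm thick, 32 mm inside, 60 mm outside, open below down to an 8 mm base plate; its post is 80 mm off along +x and no higher than the ring. z up. A like bracket, 120 mm or more away, has a wider eye (66 mm inside, 90 mm outside), which the holder would fall through.
There are look-alikes about, which are no part of the job. Leave any blue look-alike of the part that bears collet_head alone. Leave any turquoise look-alike of the part that bears narrow_eye alone.

How it is judged:
By the outcome, as a careful person would: the job done as asked, in the order asked, and still so for the second after the job is handed in, with the robot touching nothing.
It also fails if it takes over 48 s, if anything falls off the work surface, if the arm or the gripper's body presses on something with over 40 N, if the wrist force passes 120 N, or if a joint passes its speed limit or range.

### The arm

A 6-joint arm with a two-finger parallel gripper is mounted at the origin on the work surface. World frame = base frame: x ahead of the robot, y to its left, z up, the work surface at z = 0. Lengths are in m, angles in rad, forces in N, time in s.
With the tool pointing down it reaches from about 0.275 to 0.875 m from the base axis. Payload 12.5 kg.
Tool frame: the origin (TCP) lies midway between the tips of the shut fingers; the grasp point (between the pads) lies 19 mm behind it; z points along the fingers, y is the line along which they close (so a half turn about z gives the same grasp; the last joint's range is limited). The gripper opens to 85 mm and grips with 20 to 120 N. Pads are 22 mm wide; open, the fingers measure 114 mm over their backs; the gripper's body (76 mm by 85 mm) begins 54 mm behind the grasp point. The pads swing forward as they close: fully open they stand 13 mm farther back than shut.
Start: joints at [-1.221, 0.351, 1.652, -0, 1.139, -0.085], TCP at [0.232, -0.499, 0.231] pointing down, gripper open.
Joint ranges: [-2.75, 2.75], [-0.79, 2.1], [0.01, 2.65], [-1.57, 4.71], [0.07, 3.14], [-2.87, 2.87]. Speed limits (rad/s): [2.22, 2.22, 2.79, 3.14, 3.14, 3.14].

### API

Orientations are given as a unit quaternion [x, y, z, w].
In Python, from station import * gives the robot as it stands.
- The arm moves only by the tool carry_out, never from a script. Its argument "rows" is a list of rows, each an object of numbers: "tx", "ty", "tz": the shift along the tool's x, y, z in m; "wx", "wy", "wz": the turn, a rotation vector about the tool's x, y, z in rad; "claw": the finger opening in m, from 0 to 0.0854. In form: [{"tx": .., "ty": .., "tz": .., "wx": .., "wy": .., "wz": .., "claw": ..}, ...]. A call has 1 to 20 rows; each row shifts and turns the commanded pose from where the row before left it, along the tool's axes as they then stand; what a row does not reach is not made up. A row lasts 1/12 s, in which the tool goes at most 41.7 mm and 7.16 degrees, less where a joint would pass 70% of its speed; a pose out of reach is approached as far as the arm can. A call is refused whole if a number of a shift passes 0.0417 or a number of a turn 0.125, either way. A call with a gripper value outside its range is refused whole. The fingers move at their own pace and stop on an object; "squeeze" is the grip in N (left out, the last holds). Time passes only in rows, so rows that do not move let the fingers close. It gives the time, the measured TCP pose, the force, the opening and the grip force at its end, in the units of the state.
- get_obs(): the state, without advancing time (a new reading comes with each control period).
- capture(name): name is "side" or "top" or "wrist"; returns a dict with "pixels" (400x640x3 uint8, red, green, blue), "z_map" (400x640 float32, m along the optical axis (not along the pixel's ray), 0 where there is no reading), "camera_matrix" (3x3 intrinsics, pixels), "k1" (the pictures are not rectified: a ray, as slopes to the right and down, at radius r is drawn at 1 + k1 r^2 times it, then the intrinsics apply), "world_from_camera" (4x4, takes a point from camera to world coordinates). Camera axes: x right, y down, z forward; pixel columns grow to the right and rows downward; lengths in m; the calibration is good to about 2 mm. A picture is of the moment at which its call begins.
- finish_job(): hands the job in; it is judged then, once.
Trained networks look in the newest picture that a camera, given by its name, has taken for a name from the list of things; names that differ only in an ending like _2 or _b are one class to them, and where a whole thing is asked for, a point or a joint stands for the part that bears it (a point fixed in the world has none). Each returns a list of dicts, best first, with "confidence" (0 to 1); they miss things now and then, are a little off and sometimes report something else, mostly with a low value. They report only what shows in the picture. A call takes as long as a camera call. They do not tell look-alikes from the thing itself.
- boxes_of(query, camera): "position" ([x, y, z] in m, in world coordinates, good to about 4 mm: the middle of the surface that is visible of it).
- regions_of(query, camera): "pixels" (400x640 bool, what is visible of it).
- pinpoint(query, camera): "position" ([x, y, z] in m, in world coordinates, good to about 4 mm: a listed point, or the origin of a listed thing).
The state is a dict: "clock": time; "joints": joint angles; "qd": joint speeds; "tau": joint torques, N m; "tcp_pos": TCP position; "eef_rot": TCP orientation; "contact_force": force on the tool from outside, world axes, zero at the start; "wrist_torque": the same for the moment, N m; "grip_width": finger opening in m; "grasp_force": force on a finger pad.
Only numpy, scipy, OpenCV 4.12 (cv2) and the standard library are available. Lean on these libraries where they do the work, as an engineer would, in place of code of your own. Each camera call takes 0.05 s, during which the arm holds its last target. There are 200 camera calls.

## Working session

There is one attempt and no reset: what is moved stays moved. The work goes in short steps, Python scripts to look and compute and a tool call to move; the robot and the scene stay as the last step left them, time stands still between calls to the robot, and variables do not carry over. Pictures are saved under pics/ and viewed, at most 10 in all, crops included, and the job is handed in when it is done.

Besides the shell and the picture viewer there is one more tool, called after "Emit:" as a command line: name --argument value ..., lists and objects as JSON in quotes. carry_out: Moves the arm, as the interface text tells. Its arguments: {"type":"object","properties":{"rows":{"type":"array"},"squeeze":{"type":"number"}},"required":["rows"]}

```bash
mkdir -p pics; ls
python3 - <<'E'
from station import *
import cv2, numpy as np
ims=[]
for c in ["top","side"]:
    o=capture(c); cv2.imwrite(f"pics/{c}0.png",o["pixels"][:,:,::-1])
    print(c,o["world_from_camera"].round(3).tolist(),o["camera_matrix"].tolist(),o["k1"])
    for q in ["collet_head","mill_head","rack","narrow_eye"]:
        for d in pinpoint(q,c)[:4]: print(q,np.round(d["position"],3),round(d["confidence"],2))
s=get_obs(); print(s)
E
```

```text
pics
top [[0.021, -0.988, 0.151, 0.403], [-1.0, -0.021, 0.003, 0.063], [0.001, -0.151, -0.988, 1.362], [0.0, 0.0, 0.0, 1.0]] [[446.62321206961417, 0.0, 320.7824362201338], [0.0, 446.62321206961417, 200.35663340421843], [0.0, 0.0, 1.0]] -0.11727529244165945
collet_head [ 0.732 -0.295  0.112] 0.7
collet_head [ 0.601 -0.285  0.13 ] 0.51
mill_head [ 0.566 -0.196  0.121] 0.55
rack [ 0.58  -0.24   0.003] 0.73
narrow_eye [0.53  0.292 0.111] 0.69
narrow_eye [0.469 0.45  0.108] 0.6
side [[0.894, -0.363, 0.264, 0.382], [-0.448, -0.702, 0.553, -0.416], [-0.016, -0.613, -0.79, 0.804], [0.0, 0.0, 0.0, 1.0]] [[363.4924722451419, 0.0, 322.01521954210233], [0.0, 363.4924722451419, 200.88141540044552], [0.0, 0.0, 1.0]] -0.07635955705638701
collet_head [ 0.606 -0.288  0.13 ] 0.92
collet_head [ 0.734 -0.293  0.111] 0.74
collet_head [0.533 0.29  0.108] 0.54
mill_head [ 0.57  -0.193  0.126] 0.55
narrow_eye [0.532 0.289 0.111] 0.61
narrow_eye [0.466 0.448 0.113] 0.57
{'clock': 0.5, 'joints': array([-1.22057947e+00,  3.50695406e-01,  1.65181227e+00, -2.94497650e-05,
        1.13909644e+00, -8.46136359e-02]), 'qd': array([ 1.09615769e-03,  1.64451036e-04,  4.48246640e-04, -3.86169171e-04,
       -7.92762140e-05,  1.37849434e-03]), 'tau': array([-6.02283017e-04, -5.05734551e+01, -2.91490942e+01, -8.41417909e-05,
        9.72894049e-04,  1.08662579e-05]), 'tcp_pos': array([ 0.23169436, -0.4987947 ,  0.2312874 ]), 'eef_rot': array([ 9.76456929e-01,  2.15712459e-01, -1.40152064e-05, -3.91110189e-06]), 'contact_force': array([ 0.58321041, -0.15726349,  0.13236372]), 'wrist_torque': array([0.02836521, 0.0025496 , 0.0051383 ]), 'grasp_force': 0.0, 'grip_width': 0.08551139073013167}
```

View pics/top0.png

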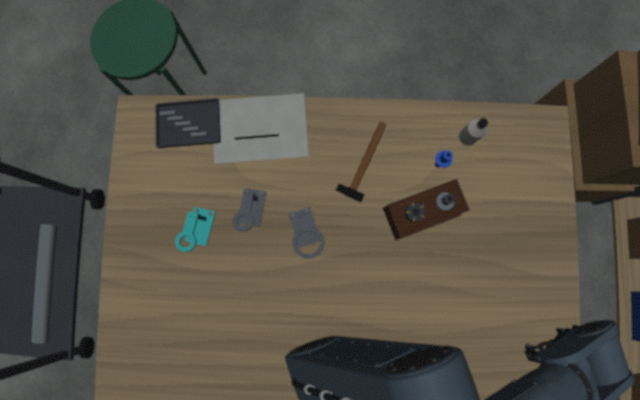

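View pics/side0.png

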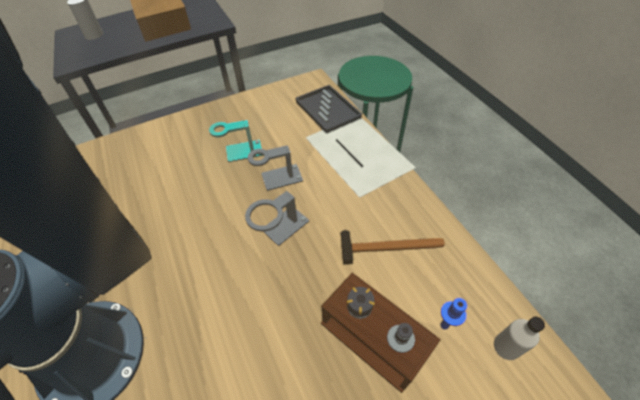

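Candidates for the collet holder in the top view:
- (446,201): grey slim head in the rack
- (414,212): wide toothed milling head in the rack
- (444,159): blue look-alike
- (474,130): bottle

My choice is (446,201). For the eye, I choose the grey small one at (244,219). I reject the wide grey one at (308,240) and the turquoise one at (188,240).

Run:
```python
import cv2
a=cv2.imread("pics/side0.png"); cv2.imwrite("pics/crop.png",cv2.resize(a[260:400,300:480],None,fx=4,fy=4,interpolation=2))
```

```text
(no output)
```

View pics/crop.png

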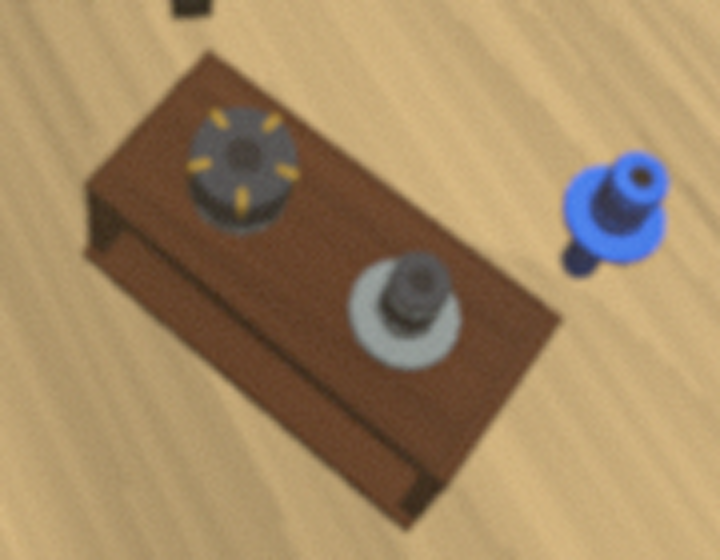

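Emit:
carry_out --rows '[{"tx":0.0355,"ty":-0.003,"claw":0.085},{"tx":0.0355,"ty":-0.003},{"tx":0.0355,"ty":-0.003},{"tx":0.0355,"ty":-0.003},{"tx":0.0355,"ty":-0.003},{"tx":0.0355,"ty":-0.003},{"tx":0.0355,"ty":-0.003},{"tx":0.0355,"ty":-0.003},{"tx":0.0355,"ty":-0.003},{"tx":0.0355,"ty":-0.003},{"tx":0.0355,"ty":-0.003},{"tx":0.0355,"ty":-0.003},{},{}]'

```text
validation failed for argument at $.ro...
```

The crop shows the slim-headed grey holder at (415,290), the wide toothed mill at (243,165), and the blue copy outside the rack at (620,210). That confirms the choice. The move was refused, probably because each row needs every field.

Emit:
carry_out --rows '[{"tx":0.0355,"ty":-0.003,"tz":0,"wx":0,"wy":0,"wz":0,"claw":0.085},{"tx":0.0355,"ty":-0.003,"tz":0,"wx":0,"wy":0,"wz":0,"claw":0.085},{"tx":0.0355,"ty":-0.003,"tz":0,"wx":0,"wy":0,"wz":0,"claw":0.085},{"tx":0.0355,"ty":-0.003,"tz":0,"wx":0,"wy":0,"wz":0,"claw":0.085},{"tx":0.0355,"ty":-0.003,"tz":0,"wx":0,"wy":0,"wz":0,"claw":0.085},{"tx":0.0355,"ty":-0.003,"tz":0,"wx":0,"wy":0,"wz":0,"claw":0.085},{"tx":0.0355,"ty":-0.003,"tz":0,"wx":0,"wy":0,"wz":0,"claw":0.085},{"tx":0.0355,"ty":-0.003,"tz":0,"wx":0,"wy":0,"wz":0,"claw":0.085},{"tx":0.0355,"ty":-0.003,"tz":0,"wx":0,"wy":0,"wz":0,"claw":0.085},{"tx":0.0355,"ty":-0.003,"tz":0,"wx":0,"wy":0,"wz":0,"claw":0.085},{"tx":0.0355,"ty":-0.003,"tz":0,"wx":0,"wy":0,"wz":0,"claw":0.085},{"tx":0.0355,"ty":-0.003,"tz":0,"wx":0,"wy":0,"wz":0,"claw":0.085},{"tx":0,"ty":0,"tz":0,"wx":0,"wy":0,"wz":0,"claw":0.085},{"tx":0,"ty":0,"tz":0,"wx":0,"wy":0,"wz":0,"claw":0.085}]'

```text
clock: 1.67
tcp_pos: [0.6038, -0.2855, 0.2306]
eef_rot: [0.976, 0.217, -0.0, -0.0]
contact_force: [0.7, 0.7, -0.8]
grip_width: 0.0848
grasp_force: 0.0
```

```bash
cat > h.py <<'E'
from station import *
import numpy as np, cv2
def cloud(o):
    """world point of every pixel (nan where no depth)"""
    K,k=o["camera_matrix"],o["k1"]; z=o["z_map"].astype(float)
    v,u=np.mgrid[0:400,0:640].astype(float)
    xy=cv2.undistortPoints(np.stack([u.ravel(),v.ravel()],1)[:,None],K,np.array([k,0,0,0,0.]))[:,0]
    x,y=xy[:,0].reshape(z.shape),xy[:,1].reshape(z.shape)
    P=np.stack([x*z,y*z,z],-1); T=o["world_from_camera"]
    W=P@T[:3,:3].T+T[:3,3]; W[z<=0]=np.nan
    return W
def near(W,c,r,z0,z1):
    with np.errstate(invalid='ignore'):
        return (np.hypot(W[...,0]-c[0],W[...,1]-c[1])<r)&(W[...,2]>z0)&(W[...,2]<z1)
def circ(W,m):
    p=W[m][:,:2].astype(np.float32)
    if len(p)<5: return None
    lo,hi=np.percentile(p,1,0),np.percentile(p,99,0)
    return len(p),((lo+hi)/2).round(4),(hi-lo).round(4),np.median(W[m][:,2]).round(4)
E
python3 - <<'E'
from h import *
for c in ["wrist","top","side"]:
    o=capture(c); W=cloud(o)
    if c=="wrist": cv2.imwrite("pics/w1.png",o["pixels"][:,:,::-1])
    print(c,"coltop",circ(W,near(W,(.604,-.287),.03,.143,.165)),"flange",circ(W,near(W,(.604,-.287),.035,.1035,.115)))
    print("  milltop",circ(W,near(W,(.568,-.195),.035,.13,.15)),"eye",circ(W,near(W,(.532,.291),.045,.1,.125)))
    for q in ["collet_head","narrow_eye"]:
        for d in pinpoint(q,c)[:3]: print(q,np.round(d["position"],4),round(d["confidence"],2))
E
```

```text
wrist coltop (1160, array([ 0.6018, -0.2867], dtype=float32), array([0.0264, 0.0262], dtype=float32), np.float64(0.1528)) flange (1355, array([ 0.6027, -0.2872], dtype=float32), array([0.0462, 0.0493], dtype=float32), np.float64(0.1069))
  milltop (3438, array([ 0.5649, -0.1951], dtype=float32), array([0.0493, 0.049 ], dtype=float32), np.float64(0.1389)) eye None
collet_head [ 0.604  -0.2886  0.1315] 0.86
collet_head [ 0.7292 -0.2917  0.1121] 0.65
top coltop None flange (56, array([ 0.606 , -0.2749], dtype=float32), array([0.0569, 0.0343], dtype=float32), np.float64(0.1057))
  milltop (278, array([ 0.5634, -0.1968], dtype=float32), array([0.0501, 0.0478], dtype=float32), np.float64(0.1384)) eye (301, array([0.5391, 0.2869], dtype=float32), array([0.0732, 0.0542], dtype=float32), np.float64(0.1098))
collet_head [ 0.7331 -0.2956  0.109 ] 0.78
collet_head [ 0.6019 -0.284   0.128 ] 0.57
narrow_eye [0.5317 0.2924 0.1101] 0.8
narrow_eye [0.471  0.4515 0.1103] 0.8
side coltop (203, array([ 0.5988, -0.2896], dtype=float32), array([0.026 , 0.0255], dtype=float32), np.float64(0.1519)) flange (325, array([ 0.599 , -0.2897], dtype=float32), array([0.0477, 0.0495], dtype=float32), np.float64(0.1064))
  milltop (572, array([ 0.5619, -0.1965], dtype=float32), array([0.0493, 0.0486], dtype=float32), np.float64(0.138)) eye None
collet_head [ 0.6023 -0.2849  0.129 ] 0.57
collet_head [ 0.7351 -0.2952  0.1099] 0.56
```

View pics/w1.png

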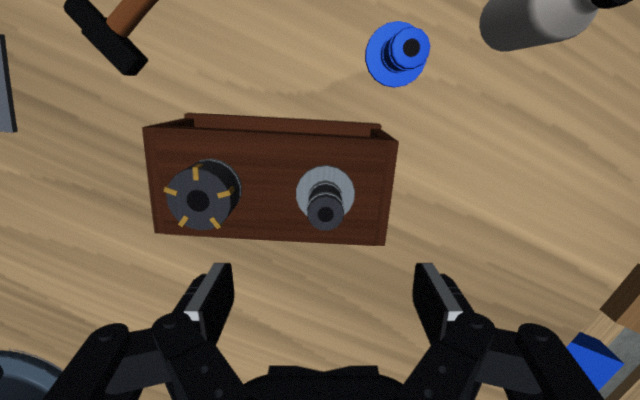

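The wrist view shows the collet holder at (325,195), right of the mill at (200,195). The rack is clear around both fingers. The head top measures 0.153 m, against 0.152 expected. I'll descend and grip.

Emit:
carry_out --rows '[{"tx":-0.002,"ty":0,"tz":0.03,"wx":0,"wy":0,"wz":0,"claw":0.06},{"tx":0,"ty":0,"tz":0.03,"wx":0,"wy":0,"wz":0,"claw":0.06},{"tx":0,"ty":0,"tz":0.03,"wx":0,"wy":0,"wz":0,"claw":0.06},{"tx":0,"ty":0,"tz":0.02,"wx":0,"wy":0,"wz":0,"claw":0.06},{"tx":0,"ty":0,"tz":0.008,"wx":0,"wy":0,"wz":0,"claw":0.06},{"tx":0,"ty":0,"tz":0,"wx":0,"wy":0,"wz":0,"claw":0.06},{"tx":0,"ty":0,"tz":0,"wx":0,"wy":0,"wz":0,"claw":0.02},{"tx":0,"ty":0,"tz":0,"wx":0,"wy":0,"wz":0,"claw":0.02},{"tx":0,"ty":0,"tz":0,"wx":0,"wy":0,"wz":0,"claw":0.01},{"tx":0,"ty":0,"tz":0,"wx":0,"wy":0,"wz":0,"claw":0.01},{"tx":0,"ty":0,"tz":0,"wx":0,"wy":0,"wz":0,"claw":0.01},{"tx":0,"ty":0,"tz":0,"wx":0,"wy":0,"wz":0,"claw":0.01}]' --squeeze 70

```text
clock: 3.12
tcp_pos: [0.602, -0.2882, 0.1154]
eef_rot: [0.976, 0.216, 0.001, 0.001]
contact_force: [-0.5, -1.2, 7.7]
grip_width: 0.0265
grasp_force: 68.6
```

Emit:
carry_out --rows '[{"tx":0,"ty":0,"tz":-0.01,"wx":0,"wy":0,"wz":0,"claw":0.01},{"tx":0,"ty":0,"tz":-0.02,"wx":0,"wy":0,"wz":0,"claw":0.01},{"tx":0,"ty":0,"tz":-0.03,"wx":0,"wy":0,"wz":0,"claw":0.01},{"tx":0,"ty":0,"tz":-0.03,"wx":0,"wy":0,"wz":0,"claw":0.01},{"tx":0,"ty":0,"tz":-0.03,"wx":0,"wy":0,"wz":0,"claw":0.01},{"tx":0,"ty":0,"tz":-0.025,"wx":0,"wy":0,"wz":0,"claw":0.01},{"tx":0,"ty":0,"tz":-0.01,"wx":0,"wy":0,"wz":0,"claw":0.01},{"tx":0,"ty":0,"tz":0,"wx":0,"wy":0,"wz":0,"claw":0.01}]'

```text
clock: 3.78
tcp_pos: [0.6016, -0.2878, 0.2709]
eef_rot: [0.976, 0.216, 0.001, 0.001]
contact_force: [0.0, -0.2, -5.7]
grip_width: 0.0266
grasp_force: 69.4
```

Run:
```python
from h import *
o=capture("wrist"); a=o["pixels"][:,:,::-1]; b=capture("side")["pixels"][:,:,::-1]
cv2.imwrite("pics/lift.png",cv2.resize(np.hstack([a,b]),(800,250)))
s=get_obs(); print(s["tcp_pos"],s["eef_rot"],s["contact_force"],s["wrist_torque"],s["joints"].round(2))
W=cloud(o); T=s["tcp_pos"]; 
m=near(W,T[:2],.05,T[2]-.11,T[2]+.06); p=W[m]-T
h,e=np.histogram(p[:,2],bins=np.arange(-.11,.06,.004)); print([(round(x,3),int(n)) for x,n in zip(e,h) if n])
for lo in (-.012,-.016): print(circ(W-T,m&(abs(W[...,2]-T[2]-lo)<.003)))
```

```text
[ 0.60051682 -0.28722051  0.26678428] [ 9.76458119e-01  2.15704366e-01 -7.93575703e-04 -7.33798190e-04] [-0.24847629  0.74357876 -5.90727937] [0.02523949 0.05894905 0.05654647] [-0.52  0.54  1.28  0.    1.33  0.62]
[(np.float64(-0.082), 2), (np.float64(-0.078), 43), (np.float64(-0.074), 48), (np.float64(-0.07), 44), (np.float64(-0.066), 48), (np.float64(-0.062), 44), (np.float64(-0.058), 38), (np.float64(-0.054), 11), (np.float64(-0.014), 5), (np.float64(-0.01), 190), (np.float64(-0.006), 2435), (np.float64(-0.002), 86), (np.float64(0.002), 181), (np.float64(0.006), 308), (np.float64(0.01), 384), (np.float64(0.014), 486), (np.float64(0.018), 517), (np.float64(0.022), 527), (np.float64(0.026), 571), (np.float64(0.03), 556), (np.float64(0.034), 827), (np.float64(0.038), 2587), (np.float64(0.042), 1549), (np.float64(0.046), 569), (np.float64(0.05), 1126), (np.float64(0.054), 1442)]
(27, array([0.0106, 0.0072], dtype=float32), array([0.0301, 0.0372], dtype=float32), np.float64(-0.0094))
None
```

View pics/lift.png

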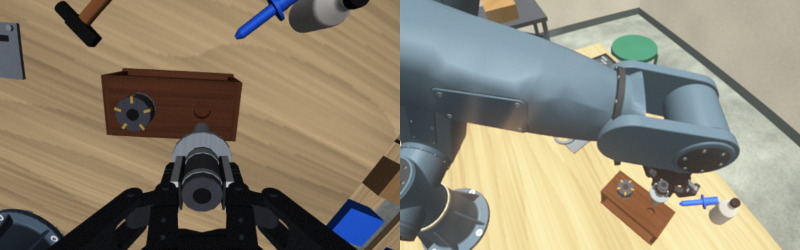

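The holder is lifted and gripped (about 0.6 kg), and the mill is undisturbed. The blue look-alike at (262,20) looks changed, so I'll check it and the seating in the grip.

Run:
```python
from h import *
for c in ["wrist","side","top"]:
    o=capture(c); W=cloud(o); p=o["pixels"].astype(int)
    b=(p[...,2]>p[...,0]+60)&(p[...,2]>p[...,1]+40)&near(W,(.73,-.3),.2,-.01,.2)
    q=W[b]
    if len(q): print(c,len(q),q.min(0).round(3),q.max(0).round(3),q.mean(0).round(3))
    if c=="wrist":
        s=get_obs(); T=s["tcp_pos"]; print(T)
        m=near(W-T,(0,0),.035,-.011,.001); f=(W-T)[m]
        A=np.c_[f[:,:2],np.ones(len(f))]; k=np.ones(len(f),bool)
        for _ in range(5):
            co=np.linalg.lstsq(A[k],f[k,2],rcond=None)[0]; k=abs(A@co-f[:,2])<.0015
        print("flange plane slope/height",co.round(4),k.sum(), "extent",f[k].min(0).round(4),f[k].max(0).round(4))
        t=near(W-T,(0,0),.025,.036,.046); print("headtop",circ(W-T,t))
```

```text
wrist 1682 [ 0.735 -0.355  0.001] [ 0.825 -0.292  0.053] [ 0.781 -0.32   0.03 ]
[ 0.60034756 -0.28712739  0.26603038]
flange plane slope/height [-0.008  -0.0009 -0.0077] 2401 extent [-0.0129 -0.023  -0.0094] [ 0.0252  0.0264 -0.0064]
headtop (4082, array([0.0025, 0.0037], dtype=float32), array([0.0319, 0.0378], dtype=float32), np.float64(0.0384))
side 599 [ 0.734 -0.366 -0.   ] [ 0.849 -0.295  0.071] [ 0.796 -0.331  0.035]
top 231 [ 0.738 -0.361  0.013] [ 0.847 -0.297  0.059] [ 0.799 -0.329  0.036]
```

Emit:
carry_out --rows '[{"tx":0.004,"ty":-0.015,"tz":0,"wx":0,"wy":0,"wz":0,"claw":0.01},{"tx":0.0083,"ty":-0.031,"tz":0,"wx":0,"wy":0,"wz":0,"claw":0.01},{"tx":0.0083,"ty":-0.031,"tz":0,"wx":0,"wy":0,"wz":0,"claw":0.01},{"tx":0.0083,"ty":-0.031,"tz":0,"wx":0,"wy":0,"wz":0,"claw":0.01},{"tx":0.0083,"ty":-0.031,"tz":0,"wx":0,"wy":0,"wz":0,"claw":0.01},{"tx":0.0083,"ty":-0.031,"tz":0,"wx":0,"wy":0,"wz":0,"claw":0.01},{"tx":0.0083,"ty":-0.031,"tz":0,"wx":0,"wy":0,"wz":0,"claw":0.01},{"tx":0.0083,"ty":-0.031,"tz":0,"wx":0,"wy":0,"wz":0,"claw":0.01},{"tx":0.0083,"ty":-0.031,"tz":0,"wx":0,"wy":0,"wz":0,"claw":0.01},{"tx":0.0083,"ty":-0.031,"tz":0,"wx":0,"wy":0,"wz":0,"claw":0.01},{"tx":0.0083,"ty":-0.031,"tz":0,"wx":0,"wy":0,"wz":0,"claw":0.01},{"tx":0.0083,"ty":-0.031,"tz":0,"wx":0,"wy":0,"wz":0,"claw":0.01},{"tx":0.0083,"ty":-0.031,"tz":0,"wx":0,"wy":0,"wz":0,"claw":0.01},{"tx":0.0083,"ty":-0.031,"tz":0,"wx":0,"wy":0,"wz":0,"claw":0.01},{"tx":0.0083,"ty":-0.031,"tz":0,"wx":0,"wy":0,"wz":0,"claw":0.01},{"tx":0.0083,"ty":-0.031,"tz":0,"wx":0,"wy":0,"wz":0,"claw":0.01},{"tx":0.0083,"ty":-0.031,"tz":0,"wx":0,"wy":0,"wz":0,"claw":0.01},{"tx":0.0083,"ty":-0.031,"tz":0,"wx":0,"wy":0,"wz":0,"claw":0.01},{"tx":0.004,"ty":-0.011,"tz":0,"wx":0,"wy":0,"wz":0,"claw":0.01},{"tx":0,"ty":0,"tz":0,"wx":0,"wy":0,"wz":0,"claw":0.01}]'

```text
clock: 5.7
tcp_pos: [0.5024, 0.2791, 0.2671]
eef_rot: [0.976, 0.217, -0.001, -0.0]
contact_force: [-0.2, -0.3, -5.0]
grip_width: 0.0263
grasp_force: 70.2
```

```bash
cat >> h.py <<'E'
from scipy.optimize import least_squares
def ring(W,c):
    """centre of the 32/60 mm ring at z=0.110: fit mask points as annulus by best overlap"""
    m=near(W,c,.045,.103,.118); p=W[m][:,:2]
    best=None
    for s in (.002,.0005):
        g=np.arange(-.012,.0121,s) if s==.002 else np.arange(-.002,.0021,s)
        c0=c if best is None else best[1]
        best=None
        for a in g:
            for b in g:
                q=np.hypot(p[:,0]-c0[0]-a,p[:,1]-c0[1]-b)
                sc=((q>.016)&(q<.030)).sum()-3*(q<.016).sum()
                if best is None or sc>best[0]: best=(sc,(c0[0]+a,c0[1]+b))
    return len(p),best[0],np.round(best[1],4),np.median(W[m][:,2]).round(4)
E
python3 - <<'E'
from h import *
for c in ["wrist","top","side"]:
    o=capture(c); W=cloud(o)
    if c=="wrist": cv2.imwrite("pics/w2.png",o["pixels"][:,:,::-1])
    try: print(c,ring(W,(.532,.291)))
    except Exception as e: print(c,e)
    for d in pinpoint("narrow_eye",c)[:3]: print(np.round(d["position"],4),round(d["confidence"],2))
s=get_obs(); print(s["tcp_pos"],s["eef_rot"],s["contact_force"])
E
```

```text
wrist (2923, np.int64(2179), array([0.5305, 0.29  ]), np.float64(0.1108))
[0.5314 0.2861 0.1093] 0.75
[0.4673 0.4543 0.1054] 0.66
top (11, np.int64(11), array([0.544, 0.277]), np.float64(0.1098))
[0.5273 0.2907 0.1139] 0.92
[0.4672 0.4535 0.1054] 0.65
side (287, np.int64(209), array([0.529 , 0.2845]), np.float64(0.1089))
[0.5314 0.289  0.1078] 0.8
[0.50361116 0.27575888 0.26814241] [ 9.76603132e-01  2.15049475e-01 -1.82907265e-04  1.11947032e-04] [ 3.41692827e-03 -9.88153639e-02 -4.84128878e+00]
```

View pics/w2.png

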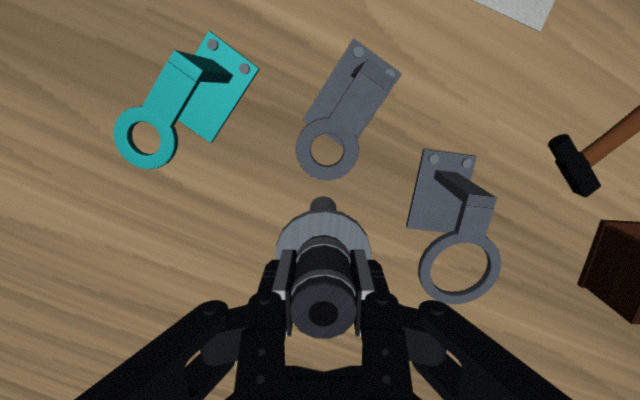

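The wrist view shows the grey small eye at (327,150), turquoise at (145,137), the wide eye at (460,267), and the held shank tip at about (323,203). I'll check the tool axis against the eye in this same picture.

Run:
```python
from h import *
o=capture("wrist"); W=cloud(o); T=get_obs()["tcp_pos"]; print(T)
K,k,M=o["camera_matrix"],o["k1"],o["world_from_camera"]
def on(u,v,z):
    x,y=cv2.undistortPoints(np.array([[[u,v]]],float),K,np.array([k,0,0,0,0.]))[0,0]
    d=M[:3,:3]@[x,y,1]; return (M[:3,3]+d*(z-M[2,3])/d[2]).round(4)
g=o["pixels"][...,1].astype(int); z=W[...,2]
hole=np.zeros(z.shape,np.uint8); hole[125:175,300:355]=(z[125:175,300:355]<.05)
n,l,st,ce=cv2.connectedComponentsWithStats(hole); i=l[150,327]; print("hole",st[i],ce[i],on(*ce[i],.105))
print("ring",ring(W,(.5305,.29)))
print("headhole",on(323,313,T[2]+.0385)-T,"tip",on(323,207,T[2]-.0937)-T)
s=near(W-T,(0,0),.03,-.09,-.02); q=(W-T)[s]; print("shank near side",len(q),np.median(q,0).round(4))
for a in np.arange(-.09,-.02,.01):
    r=q[abs(q[:,2]-a)<.005]
    if len(r)>8: print(round(a,2),len(r),r.mean(0).round(4),np.ptp(r,axis=0).round(4))
d=near(W-T,(0,0),.035,-.0095,-.005); f=(W-T)[d]; X=np.array([.907,.421]); Y=np.array([.421,-.907])
print("flange tool x",np.percentile(f[:,:2]@X,[1,99]).round(4),"y",np.percentile(f[:,:2]@Y,[1,99]).round(4))
```

```text
[0.50362997 0.27586939 0.26825563]
hole [306 133  33  32 820] [322.45243902 148.26097561] [0.5304 0.2897 0.105 ]
ring (2851, np.int64(2142), array([0.5305, 0.29  ]), np.float64(0.1108))
headhole [-2.99707020e-05  8.30606266e-04  3.85443662e-02] tip [-0.00392997 -0.00096939 -0.09365563]
shank near side 280 [ 0.0073  0.0051 -0.0703]
-0.08 84 [ 0.0062  0.0039 -0.0788] [0.0122 0.0174 0.0078]
-0.07 118 [ 0.0062  0.0043 -0.0701] [0.0114 0.0167 0.0099]
-0.06 78 [ 0.0069  0.0048 -0.0612] [0.0078 0.0137 0.0092]
flange tool x [-0.0007  0.0244] y [-0.0253  0.0234]
```

Emit:
carry_out --rows '[{"tx":0.015,"ty":0,"tz":0,"wx":0,"wy":0,"wz":0,"claw":0.01},{"tx":0.016,"ty":0,"tz":0,"wx":0,"wy":0,"wz":0,"claw":0.01},{"tx":0,"ty":0,"tz":0,"wx":0,"wy":0,"wz":0,"claw":0.01},{"tx":0,"ty":0,"tz":0.02,"wx":0,"wy":0,"wz":0,"claw":0.01},{"tx":0,"ty":0,"tz":0.02,"wx":0,"wy":0,"wz":0,"claw":0.01},{"tx":0,"ty":0,"tz":0.01,"wx":0,"wy":0,"wz":0,"claw":0.01},{"tx":0,"ty":0,"tz":0.01,"wx":0,"wy":0,"wz":0,"claw":0.01},{"tx":0,"ty":0,"tz":0.008,"wx":0,"wy":0,"wz":0,"claw":0.01},{"tx":0,"ty":0,"tz":0,"wx":0,"wy":0,"wz":0,"claw":0.01},{"tx":0,"ty":0,"tz":0,"wx":0,"wy":0,"wz":0,"claw":0.01}]'

```text
clock: 6.88
tcp_pos: [0.5316, 0.2899, 0.2006]
eef_rot: [0.976, 0.216, 0.0, -0.0]
contact_force: [1.1, -0.3, -4.2]
grip_width: 0.0265
grasp_force: 70.4
```

Run:
```python
from h import *
o=capture("wrist"); b=capture("side"); a=o["pixels"][:,:,::-1]
cv2.imwrite("pics/w3.png",np.hstack([a[60:360,170:490],cv2.resize(b["pixels"][90:230,180:340,::-1],(344,300))]))
s=get_obs(); print(s["tcp_pos"],s["contact_force"])
print(ring(cloud(o),(.5305,.29)))
```

```text
[0.53190456 0.29003358 0.20126459] [-1.35944682 -0.36422355 -5.10398709]
(2964, np.int64(2015), array([0.5305, 0.2895]), np.float64(0.1108))
```

View pics/w3.png

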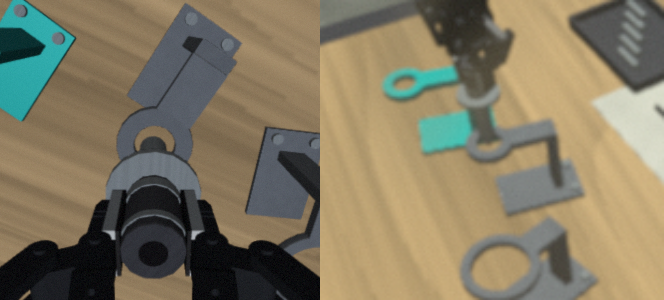

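The shank tip is entering the small grey eye, centred at about (155,140) on the left and (488,145) on the right, with no contact. I'll continue down.

Emit:
carry_out --rows '[{"tx":0,"ty":0,"tz":0.012,"wx":0,"wy":0,"wz":0,"claw":0.01},{"tx":0,"ty":0,"tz":0.012,"wx":0,"wy":0,"wz":0,"claw":0.01},{"tx":0,"ty":0,"tz":0.012,"wx":0,"wy":0,"wz":0,"claw":0.01},{"tx":0,"ty":0,"tz":0.012,"wx":0,"wy":0,"wz":0,"claw":0.01},{"tx":0,"ty":0,"tz":0.008,"wx":0,"wy":0,"wz":0,"claw":0.01},{"tx":0,"ty":0,"tz":0.006,"wx":0,"wy":0,"wz":0,"claw":0.01},{"tx":0,"ty":0,"tz":0.004,"wx":0,"wy":0,"wz":0,"claw":0.01},{"tx":0,"ty":0,"tz":0,"wx":0,"wy":0,"wz":0,"claw":0.01},{"tx":0,"ty":0,"tz":0,"wx":0,"wy":0,"wz":0,"claw":0.01}]'

```text
clock: 7.73
tcp_pos: [0.5316, 0.2899, 0.1344]
eef_rot: [0.976, 0.216, 0.0, -0.0]
contact_force: [0.5, -0.2, -4.9]
grip_width: 0.0266
grasp_force: 70.4
```

Now 2 mm steps until contact. Contact is expected at a TCP height of about 0.124.

Emit:
carry_out --rows '[{"tx":0,"ty":0,"tz":0.003,"wx":0,"wy":0,"wz":0,"claw":0.01},{"tx":0,"ty":0,"tz":0.003,"wx":0,"wy":0,"wz":0,"claw":0.01},{"tx":0,"ty":0,"tz":0.002,"wx":0,"wy":0,"wz":0,"claw":0.01},{"tx":0,"ty":0,"tz":0,"wx":0,"wy":0,"wz":0,"claw":0.01},{"tx":0,"ty":0,"tz":0,"wx":0,"wy":0,"wz":0,"claw":0.01}]'

```text
clock: 8.15
tcp_pos: [0.5315, 0.2898, 0.1262]
eef_rot: [0.976, 0.216, -0.0, 0.0]
contact_force: [-0.5, -0.6, -5.7]
grip_width: 0.0268
grasp_force: 70.4
```

Emit:
carry_out --rows '[{"tx":0,"ty":0,"tz":0.002,"wx":0,"wy":0,"wz":0,"claw":0.01},{"tx":0,"ty":0,"tz":0,"wx":0,"wy":0,"wz":0,"claw":0.01},{"tx":0,"ty":0,"tz":0,"wx":0,"wy":0,"wz":0,"claw":0.01}]'

```text
clock: 8.4
tcp_pos: [0.5317, 0.29, 0.1254]
eef_rot: [0.976, 0.216, 0.0, -0.0]
contact_force: [-4.5, -1.5, 6.0]
grip_width: 0.0267
grasp_force: 71.5
```

The force flipped from -5.7 to +6 N at the expected height, so the flange is on the ring. I'll release and rise.

Emit:
carry_out --rows '[{"tx":0,"ty":0,"tz":0,"wx":0,"wy":0,"wz":0,"claw":0.035},{"tx":0,"ty":0,"tz":0,"wx":0,"wy":0,"wz":0,"claw":0.045},{"tx":0,"ty":0,"tz":0,"wx":0,"wy":0,"wz":0,"claw":0.06},{"tx":0,"ty":0,"tz":0,"wx":0,"wy":0,"wz":0,"claw":0.07},{"tx":0,"ty":0,"tz":0,"wx":0,"wy":0,"wz":0,"claw":0.07},{"tx":0,"ty":0,"tz":-0.01,"wx":0,"wy":0,"wz":0,"claw":0.07},{"tx":0,"ty":0,"tz":-0.02,"wx":0,"wy":0,"wz":0,"claw":0.07},{"tx":0,"ty":0,"tz":-0.03,"wx":0,"wy":0,"wz":0,"claw":0.07},{"tx":0,"ty":0,"tz":-0.03,"wx":0,"wy":0,"wz":0,"claw":0.07},{"tx":0,"ty":0,"tz":-0.03,"wx":0,"wy":0,"wz":0,"claw":0.07},{"tx":0,"ty":0,"tz":0,"wx":0,"wy":0,"wz":0,"claw":0.07}]'

```text
clock: 9.32
tcp_pos: [0.5335, 0.2908, 0.2513]
eef_rot: [0.976, 0.216, 0.005, -0.001]
contact_force: [0.9, -0.0, 0.9]
grip_width: 0.0702
grasp_force: 0.0
```

Run:
```python
from h import *
o=capture("wrist"); b=capture("side"); W=cloud(o); V=cloud(b)
cv2.imwrite("pics/w4.png",np.hstack([cv2.resize(o["pixels"][:,:,::-1],(400,250)),cv2.resize(b["pixels"][:,:,::-1],(400,250))]))
print(get_obs()["tcp_pos"],"head",circ(W,near(W,(.5305,.29),.03,.155,.175)),"flange",circ(W,near(W,(.5305,.29),.03,.113,.12)))
print("mill",circ(V,near(V,(.568,-.195),.035,.13,.15)))
```

```text
[0.53184067 0.29001962 0.24589054] head (1047, array([0.5314, 0.2916], dtype=float32), array([0.0263, 0.026 ], dtype=float32), np.float64(0.1628)) flange (1244, array([0.5326, 0.2913], dtype=float32), array([0.0462, 0.0492], dtype=float32), np.float64(0.1168))
mill (569, array([ 0.5622, -0.1965], dtype=float32), array([0.0492, 0.0489], dtype=float32), np.float64(0.138))
```

View pics/w4.png

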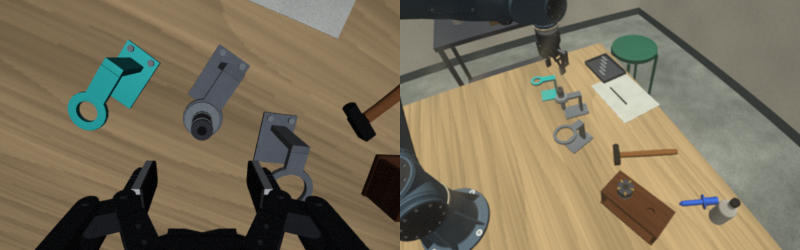

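The holder hangs upright in the small grey eye at (203,120), with its head top at 0.163 m and flange top at 0.117 m, as expected. The mill is unmoved, and the blue copy is lying by the bottle on the bench.

```bash
python3 -c "
from station import *
print(finish_job())"
```

```text
the job is handed in; nothing more can be done
None
```

The collet holder hangs in the smaller grey eye with its flange on the ring, and the milling holder is undisturbed, but the free-standing blue look-alike toppled onto the bench during the grasp and lift; I saw no contact force that says I hit it, but can't rule out that the arm did.

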